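# Slide the transformer board into the test dock until the side catch drops behind it

### The job

Load the circuit board carrying the black transformer block into the aluminium test dock: set it flat on the open front end of the dock's bed, white connector strip leading, and slide it along the bed so that its own edge lifts the yellow side catch, on until the whole board has passed and the catch has dropped behind it. Do not lift the catch with the gripper, and leave the other board, the one with the silver heat sink, where it is.

Things in the scene. Friction and masses are not known exactly. Their poses are not given: they have to be found in the camera images.
- board: Loose board to load, 0.4 kg: dark carrier plate 84 (x) x 140 (y) x 14 mm, green circuit on top; origin centre of underside. Grip: black transformer block in the middle, 44 (x) x 40 (y) mm, top 58 mm above the underside. White connector strip, 8 wide, 6 high, along the +x (leading) edge; two capacitors 12 across, 14 high at x -31, y +/-36; other bits under 5 high; outer 24 mm at both y ends bare.
- other_board: the bystander board: same carrier and same layout as board, but the block in the middle is a silver ribbed heat sink. Loose. The two may lie on either side of the dock. Origin: centre of its underside
- dock: Fixed aluminium bed 270 (x) x 190 (y) mm, surface 12 mm above the origin (centre of underside). Boards slide to its +x. Entry open from x -135 to -35, guides flaring there; set a board down centred at x -88, y 0. Then dark rails 16 high, inner faces y +/-78 (8 mm free each side), to a back stop with face at x 118. Catch drops once the board's centre passes x 62; at the stop it is at x 76.
- catch (a joint): Yellow gravity catch over the dock's +y side, y 47 to 71 mm. Angle in rad: 0 down on its stop, grows as it rises, about 0.3 riding on a board. Hinged at dock x -21, 34 mm above the bed, sloping down to a red roller 10 mm thick at x 10, underside 3 mm above the bed. A board centred at x -44 meets it. 40 g, no spring, lifts with under 1 N, falls by itself.

How it is judged:
By the outcome, as a careful person would: the job done as asked, in the order asked, and still so for the second after the job is handed in, with the robot touching nothing.
It also fails if it takes over 45 s, if anything falls off the work surface, if the arm or the gripper's body presses on something with over 40 N, if the wrist force passes 120 N, or if a joint passes its speed limit or range.

### The arm

A 7-joint arm with a two-finger parallel gripper is mounted at the origin on the work surface. World frame = base frame: x ahead of the robot, y to its left, z up, the work surface at z = 0. Lengths are in m, angles in rad, forces in N, time in s.
With the tool pointing down it reaches from about 0.425 to 1.025 m from the base axis. Payload 3.6 kg.
Tool frame: the origin (TCP) lies at the very end of the fingers, on their centre line; the grasp point (between the pads) lies 19 mm behind it; y points along the fingers, x is the direction in which the jaws open and shut, and the axes are right-handed (so a half turn about y gives the same grasp; the last joint's range is limited). The gripper opens to 85 mm and grips with 20 to 120 N. Pads are 22 mm wide; open, the fingers measure 114 mm over their backs; the gripper's body (76 mm by 85 mm) begins 54 mm behind the grasp point. The pads swing forward as they close: fully open they stand 13 mm farther back than shut.
Start: joints at [-1.333, 0.591, 0.048, 1.609, -0.033, 0.943, -0.034], TCP at [0.236, 0.685, 0.231] pointing down, gripper open.
Joint ranges: [-2.69, 2.69], [-0.47, 2.24], [-1.27, 1.36], [0.19, 2.51], [-1.53, 4.68], [0.08, 2.07], [-3.09, 3.09]. Speed limits (rad/s): [2.57, 2.57, 3.14, 3.14, 3.14, 3.14, 3.14].

### API

Orientations are given as a 3x3 rotation matrix whose columns are the frame's x, y, z axes.
In Python, from cell import arm gives the robot as it stands.
- The arm moves only by the tool apply_moves, never from a script. Its arguments are lists of equal length, an entry for each row: "linear": the shift along the tool's x, y, z in cm, a list of three; "turn": the turn about the tool's y in degrees; "grip": the closure, from 0 (fully open) to 1 (shut). In form: {"linear": [[tx, ty, tz], ...], "turn": [turn, ...], "grip": [grip, ...]}. A call has 1 to 12 rows; each row shifts and turns the commanded pose from where the row before left it, along the tool's axes as they then stand; what a row does not reach is not made up. A row lasts 1/10 s, in which the tool goes at most 50 mm and 8.59 degrees, less where a joint would pass 70% of its speed; a pose out of reach is approached as far as the arm can. A call with a gripper value outside its range is refused whole. The fingers move at their own pace and stop on an object; "squeeze" is the grip in N (left out, the last holds). Time passes only in rows, so rows that do not move let the fingers close. It gives the time, the measured TCP pose, the force and the opening at its end, in the units of the state.
- arm.observe(): the state, without advancing time (a new reading comes with each control period).
- arm.read_camera(name): name is "side" or "top"; returns a dict with "img" (480x640x3 uint8, red, green, blue), "z_map" (480x640 float32, m along the optical axis (not along the pixel's ray), 0 where there is no reading), "mtx" (3x3 intrinsics, pixels), "distortion" ([k1, k2, p1, p2, k3] as OpenCV has them; the pictures are not rectified), "xyz" and "orientation" of the camera in the world. Camera axes: x right, y up, looking along -z (the intrinsics and any distortion apply to the point x, -y, -z); pixel columns grow to the right and rows downward; lengths in m; the calibration is good to about 2 mm. A picture is of the moment at which its call begins.
- arm.sign_off(): hands the job in, once; it reports no verdict.
The state is a dict: "time_s": time; "joint_pos": joint angles; "joint_velocities": joint speeds; "tau": joint torques, N m; "position": TCP position; "ee_rot": TCP orientation; "contact_force": force on the tool from outside, world axes, zero at the start; "ft_torque": the same for the moment, N m; "opening": finger opening in m.
Only numpy, scipy, OpenCV 4.12 (cv2) and the standard library are available. Lean on these libraries where they do the work, as an engineer would, in place of code of your own. Each camera call takes 0.05 s, during which the arm holds its last target.

## Working session

There is one attempt and no reset: what is moved stays moved. The work goes in short steps, Python scripts to look and compute and a tool call to move; the robot and the scene stay as the last step left them, time stands still between calls to the robot, and variables do not carry over. Pictures are saved under pics/ and viewed, and the job is handed in when it is done.

Besides the shell and the picture viewer there is one more tool, called after "Emit:" by a JSON object that holds its "api" and its "payload", one argument or row to a line. apply_moves: Moves the arm, as the interface text tells. Its arguments: {"type":"object","properties":{"linear":{"type":"array","items":{"type":"array","items":{"type":"number"}}},"turn":{"type":"array","items":{"type":"number"}},"grip":{"type":"array","items":{"type":"number"}},"squeeze":{"type":"number"}},"required":["linear","turn","grip"]}

```bash
mkdir -p pics; ls
cat > h.py <<'E'
import numpy as np, cv2
from cell import arm
def cap(n,f):
    c=arm.read_camera(n); cv2.imwrite(f,cv2.cvtColor(c['img'],cv2.COLOR_RGB2BGR)); np.savez(''+n+'.npz',**c); return c
def world(c,uv,z):  # ray to plane z
    o,d=ray(c,uv); return o+d*((z-o[2])/d[:,2:3])
def ray(c,uv):
    uv=np.asarray(uv,float).reshape(-1,1,2)
    p=cv2.undistortPoints(uv,np.array(c['mtx']),np.array(c['distortion'])).reshape(-1,2)
    d=np.c_[p[:,0],-p[:,1],-np.ones(len(p))]
    R=np.array(c['orientation']); return np.array(c['xyz']),d@R.T
def depth(c,uv):
    o,d=ray(c,uv); uv=np.asarray(uv).reshape(-1,2).astype(int)
    z=c['z_map'][uv[:,1],uv[:,0]]; return o+d*z[:,None]
E
python3 - <<'E'
from h import *
s=arm.observe(); print(s['time_s'],s['position'],np.round(s['ee_rot'],3),s['opening'])
for n in('side','top'):
    c=cap(n,f'pics/{n}0.png'); print(n,c['xyz'],np.round(c['orientation'],3),c['mtx'],c['distortion'])
E
```

```text
pics
0.0 [0.23588626 0.68464273 0.23011595] [[ 0.326 -0.001 -0.945]
 [ 0.945 -0.002  0.326]
 [-0.002 -1.    -0.   ]] 0.08532674696606284
side [ 0.07760749 -0.39773033  0.68638113] [[ 0.681  0.534 -0.501]
 [-0.732  0.513 -0.448]
 [ 0.018  0.672  0.74 ]] [[456.41664129   0.         322.23020577]
 [  0.         456.41664129 249.02304842]
 [  0.           0.           1.        ]] [-0.0431591  0.         0.         0.         0.       ]
top [0.33221291 0.01736851 1.04062718] [[-0.023  0.985 -0.173]
 [-1.    -0.02   0.018]
 [ 0.014  0.174  0.985]] [[547.59013816   0.         314.81549985]
 [  0.         547.59013816 230.52666932]
 [  0.           0.           1.        ]] [-0.17144153  0.          0.          0.          0.        ]
```

View pics/side0.png

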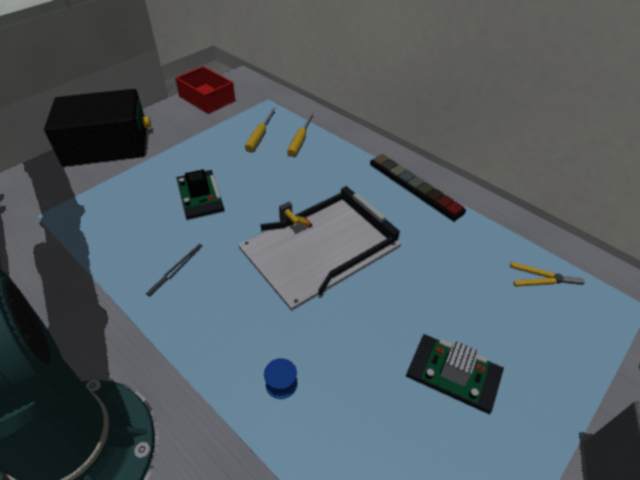

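View pics/top0.png

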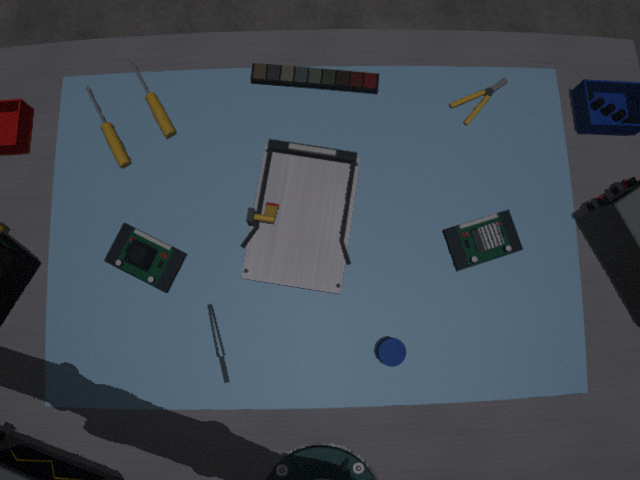

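The side view shows the black-transformer board near (200,193), the dock near (320,245) and the heat-sink board near (457,372). In the top view they are at (146,258), (300,220) and (483,240). I'll crop and enlarge them to measure.

Run:
```python
from h import *
t=np.load('top.npz'); s=np.load('side.npz')
def crop(c,x,y,w,h,k,g=2.2):
    i=cv2.cvtColor(c['img'][y:y+h,x:x+w],cv2.COLOR_RGB2BGR); i=cv2.resize(i,None,fx=k,fy=k,interpolation=cv2.INTER_CUBIC)
    return np.clip(i.astype(float)*g,0,255).astype(np.uint8)
a=crop(t,90,210,110,95,3.5); b=crop(t,230,130,140,170,3)
H=600
def pad(i): return cv2.copyMakeBorder(i,0,H-i.shape[0],0,0,cv2.BORDER_CONSTANT)
cv2.imwrite('pics/t_crop.png',np.hstack([pad(a),pad(b)])[:, :800])
a=crop(s,160,155,80,75,4); b=crop(s,230,175,180,140,2.6)
cv2.imwrite('pics/s_crop.png',np.hstack([pad(a),pad(b)])[:, :800])
for n,c in(('top',t),('side',s)):
  z=c['z_map']; print(n,(z==0).mean())
print(depth(t,[[146,258],[140,258],[300,250],[483,240],[330,330]]).round(3))
print(depth(s,[[200,180],[320,250],[457,372],[300,320]]).round(3))
```

```text
top 0.004016927083333333
side 0.003935546875
[[ 0.461  0.31   0.056]
 [ 0.46   0.32   0.061]
 [ 0.476  0.028  0.013]
 [ 0.481 -0.312  0.06 ]
 [ 0.325 -0.026  0.002]]
[[ 0.467  0.309  0.057]
 [ 0.528  0.011  0.013]
 [ 0.468 -0.334  0.045]
 [ 0.389 -0.071  0.002]]
```

View pics/t_crop.png

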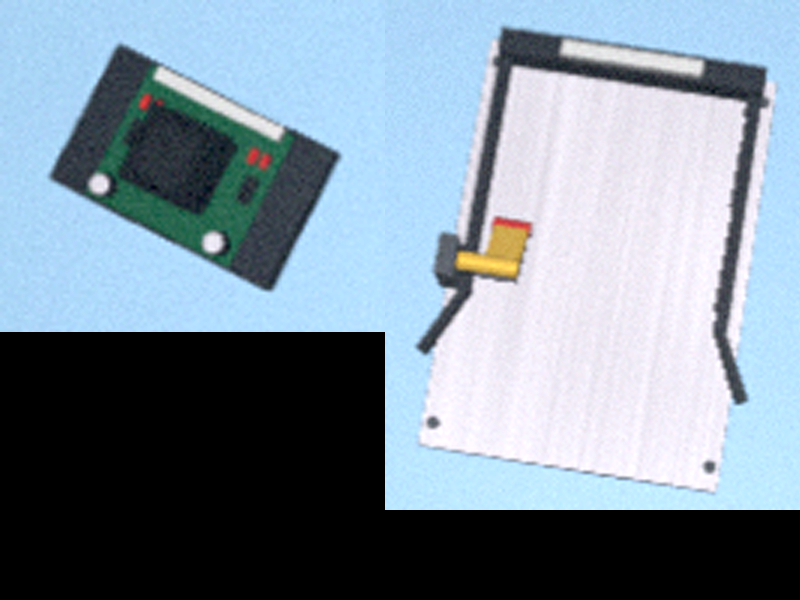

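View pics/s_crop.png

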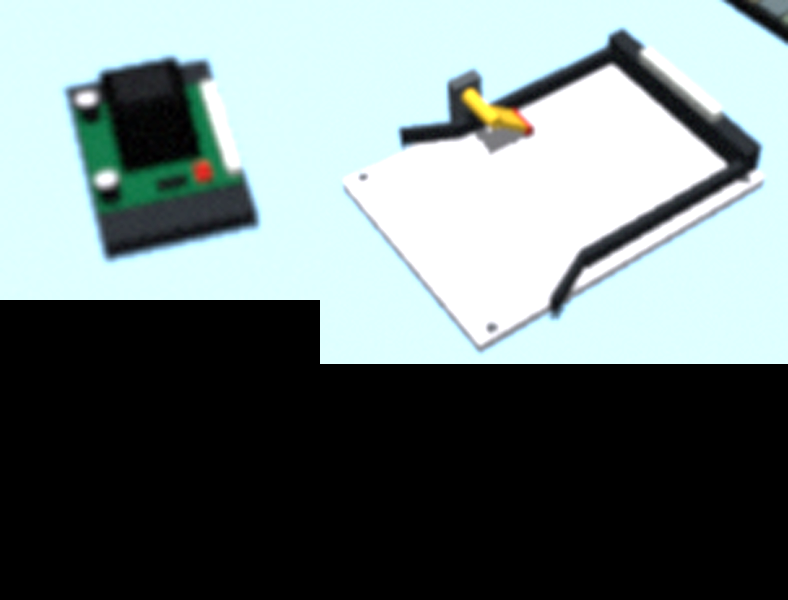

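Top crop: the board's connector strip faces up-right (away from the robot), and its capacitors are on the near side. The dock's open end is near the robot, with its bed corners at about (242,278) and (340,293). Next I'll fit shapes in metric coordinates.

```bash
cat > m.py <<'E'
from h import *
def cloud(c):
    v,u=np.mgrid[0:480,0:640]; return depth(c,np.c_[u.ravel(),v.ravel()]).reshape(480,640,3)
def rect(p): 
    r=cv2.minAreaRect((p[:,:2]*1000).astype(np.float32)); return np.round(r[0],1),np.round(r[1],1),round(r[2],2)
E
python3 - <<'E'
from m import *
C={n:np.load(n+'.npz') for n in('top','side')}
P={n:cloud(c) for n,c in C.items()}
for n in C:
    p=P[n]; img=C[n]['img'].astype(int)
    for nm,cx,cy in(('board',.46,.31),('other',.48,-.31)):
        near=np.hypot(p[...,0]-cx,p[...,1]-cy)<.12
        m=near&(p[...,2]>.008)&(p[...,2]<.07)
        print(n,nm,'all',rect(p[m]),m.sum())
        z=p[...,2][near]; print('  hist',np.histogram(z,[-.01,.005,.011,.017,.023,.05,.054,.062,.07])[0])
        q=p[near&(p[...,2]>.050)&(p[...,2]<.066)]; print('  block',rect(q),np.median(q[:,2]))
        q=p[near&(p[...,2]>.011)&(p[...,2]<.017)]; print('  carrier',rect(q),np.median(q[:,2]))
    near=(abs(p[...,0]-.53)<.25)&(abs(p[...,1]-.02)<.15)
    bed=near&(p[...,2]>.008)&(p[...,2]<.016)&(img.min(2)>85)
    print(n,'bed',rect(p[bed]),np.median(p[bed][:,2]),bed.sum())
    hi=near&(p[...,2]>.022)&(p[...,2]<.034); print('  rails z',np.median(p[hi][:,2]),rect(p[hi]))
    y=near&(img[...,0]>90)&(img[...,0]-img[...,2]>50)
    print('  yellow',p[y].mean(0).round(3),p[y].min(0).round(3),p[y].max(0).round(3))
# two-view triangulation: capacitors and strip
for n in C:
    img=C[n]['img']; p=P[n]
    near=np.hypot(p[...,0]-.46,p[...,1]-.31)<.11
    m=(near&(img.min(2)>95)).astype(np.uint8)
    k,l,st,ce=cv2.connectedComponentsWithStats(m)
    for i in range(1,k):
        if st[i,4]>4: print(n,'white',ce[i].round(1),st[i,4])
E
```

```text
top board all (array([475.5, 322.9]), array([141.8, 100.4]), 62.65) 3090
  hist [8369  282 1868  411  198   12  483   12]
  block (array([468.3, 326.6]), array([41.1, 43.6]), 62.59) 0.05815452061187265
  carrier (array([468.3, 326.6]), array([141.7,  84.4]), 62.63) 0.014359931609779775
top other all (array([ 458.1, -314.7]), array([179. , 190.1]), 2.09) 2980
  hist [7826  458 1608  581  218   17  485   18]
  block (array([ 489.1, -327.6]), array([45.2, 42.6]), 14.92) 0.05895413099356267
  carrier (array([ 489.3, -327.8]), array([ 85.7, 141.6]), 15.82) 0.01480966545004847
top bed (array([492.6,  19.8]), array([215.9, 363.6]), 80.96) 0.012435040375639361 10888
  rails z 0.028338515441906242 (array([562.7,  19.4]), array([206.5, 198.5]), 79.87)
  yellow [0.539 0.086 0.06 ] [0.332 0.017 0.022] [0.565 0.111 1.041]
side board all (array([467.4, 326.8]), array([143.6,  84.6]), 63.35) 1664
  hist [4393   93  867  196  260   28  269    0]
  block (array([467.7, 327.1]), array([44.8, 44.1]), 62.98) 0.058097504675904243
  carrier (array([467.4, 326.8]), array([143.6,  84.6]), 63.35) 0.014363819352623652
side other all (array([ 488.2, -326.9]), array([ 86.1, 140.9]), 15.85) 4370
  hist [10729   195  2827   337   375    36   697     1]
  block (array([ 488.2, -327.4]), array([46. , 40.7]), 15.64) 0.05781201506502126
  carrier (array([ 488.2, -326.9]), array([ 86.1, 140.9]), 15.85) 0.014316013342800082
side bed (array([540.8,  23.9]), array([191.8, 270.7]), 79.48) 0.011649105620171685 7692
  rails z 0.027171056049229092 (array([562.1,  27. ]), array([208.2, 213.5]), 84.45)
  yellow [0.54  0.089 0.043] [0.524 0.069 0.021] [0.564 0.113 0.054]
top white [151.8 239. ] 119
top white [118.1 262.5] 15
top white [150.5 279. ] 16
side white [202.1 207.6] 3396
side white [181.3 179.1] 9
side white [186.1 199.1] 10
```

Run:
```python
from m import *
C={n:np.load(n+'.npz') for n in('top','side')}
for n,c in C.items():
    p=cloud(c); img=c['img'].astype(int)
    near=(abs(p[...,0]-.54)<.18)&(abs(p[...,1]-.02)<.17)&(c['z_map']>0)
    m=(near&(p[...,2]>.007)&(p[...,2]<.036)).astype(np.uint8)
    m=cv2.morphologyEx(m,cv2.MORPH_OPEN,np.ones((3,3)))
    k,l,st,ce=cv2.connectedComponentsWithStats(m); i=1+np.argmax(st[1:,4]); m=l==i
    bed=m&(p[...,2]<.017); print(n,'bed',rect(p[bed]),'all',rect(p[m]),st[i,4])
    # bright bed region between rails; express in approx dock frame
    for yaw in(-10.5,):
        a=np.deg2rad(yaw); ex=np.array([np.cos(a),np.sin(a)]); ey=np.array([-ex[1],ex[0]])
        o=np.array([.5405,.0235])
        q=np.stack([(p[...,:2]-o)@ex,(p[...,:2]-o)@ey],-1)
        w=m&(img.min(2)>80)&(p[...,2]<.018)
        # inner faces: bright bed extent versus x, from plane z=.012 rays
        res=[]
        for x in np.arange(-.13,.115,.02):
            s=w&(abs(q[...,0]-x)<.008)&(abs(q[...,1])<.1)
            y=q[...,1][s]; 
            # contiguous around 0
            h,e=np.histogram(y,np.arange(-.1,.101,.004)); 
            j=25
            while j<50 and h[j]>0:j+=1
            i2=24
            while i2>=0 and h[i2]>0:i2-=1
            res.append((round(x,3),round(e[i2+1]*1e3),round(e[j]*1e3)))
        print(res)
        s=w&(abs(q[...,1])<.05); print('x range',np.percentile(q[...,0][s],[0.3,99.7]))
    hi=m&(p[...,2]>.023)&(p[...,2]<.034)
    for sg in(1,-1):
        s=hi&(abs(q[...,1]*sg-.084)<.02)&(q[...,0]>.02)&(q[...,0]<.1)
        g=cv2.fitLine((q[s]*1000).astype(np.float32),cv2.DIST_HUBER,0,.01,.01).ravel(); print('rail',sg,'n',s.sum(),'ang',np.rad2deg(np.arctan(g[1]/g[0])).round(2),'y@60',(g[3]+(60-g[2])*g[1]/g[0]).round(1),'y@0',(g[3]+(0-g[2])*g[1]/g[0]).round(1))
```

```text
top bed (array([540.6,  23.9]), array([192.4, 270.4]), 80.51) all (array([538.8,  24.7]), array([200.4, 270.2]), 81.75) 12962
[(np.float64(-0.13), -96, 96), (np.float64(-0.11), -96, 96), (np.float64(-0.09), -96, 96), (np.float64(-0.07), -96, 96), (np.float64(-0.05), -88, 96), (np.float64(-0.03), -80, 80), (np.float64(-0.01), -76, 52), (np.float64(0.01), -76, 52), (np.float64(0.03), -76, 80), (np.float64(0.05), -76, 80), (np.float64(0.07), -76, 80), (np.float64(0.09), -76, 80), (np.float64(0.11), -80, 80)]
x range [-0.1327794   0.11870784]
rail 1 n 167 ang -0.73 y@60 82.7 y@0 83.5
rail -1 n 171 ang -0.24 y@60 -81.0 y@0 -80.7
side bed (array([537.9,  24.5]), array([202. , 268.4]), 81.71) all (array([537.7,  25.8]), array([207.1, 269.2]), 82.26) 9722
[(np.float64(-0.13), -96, 96), (np.float64(-0.11), -96, 96), (np.float64(-0.09), -96, 96), (np.float64(-0.07), -96, 100), (np.float64(-0.05), -84, 92), (np.float64(-0.03), -72, 80), (np.float64(-0.01), -68, 56), (np.float64(0.01), -68, 56), (np.float64(0.03), -68, 80), (np.float64(0.05), -68, 80), (np.float64(0.07), -68, 84), (np.float64(0.09), -68, 80), (np.float64(0.11), -68, 84)]
x range [-0.13352844  0.11938081]
rail 1 n 141 ang 0.63 y@60 80.7 y@0 80.0
rail -1 n 166 ang 0.7 y@60 -82.9 y@0 -83.6
```

Run:
```python
from m import *
C={n:np.load(n+'.npz') for n in('top','side')}
a=np.deg2rad(-10.2); ex=np.array([np.cos(a),np.sin(a)]); ey=np.array([-ex[1],ex[0]]); o=np.array([.5405,.0238])
for n,c in C.items():
    img=c['img'].astype(np.float32)
    # front edge & right/left side & back inner: sample red channel along dock-frame scanlines
    def samp(pts,z):
        P=np.c_[o+pts[:,:1]*ex+pts[:,1:]*ey,np.full(len(pts),z)]
        R=np.array(c['orientation']); q=(P-c['xyz'])@R; q=q*[1,-1,-1]
        uv=cv2.projectPoints(q.reshape(-1,1,3),np.zeros(3),np.zeros(3),c['mtx'],c['distortion'])[0].reshape(-1,2).astype(np.float32)
        return cv2.remap(img,uv[:,0].copy(),uv[:,1].copy(),cv2.INTER_LINEAR)[:,0,0]
    def edge(scan,z,fixed,axis):
        out=[]
        for f in fixed:
            pts=np.zeros((len(scan),2)); pts[:,axis]=scan; pts[:,1-axis]=f
            v=cv2.GaussianBlur(samp(pts,z),(1,9),0).ravel(); g=abs(np.gradient(v)); i=g[3:-3].argmax()+3; out.append((f*1e3,scan[i]*1e3))
        out=np.array(out); l=cv2.fitLine(out.astype(np.float32),cv2.DIST_HUBER,0,.01,.01).ravel(); sl=l[1]/l[0]
        return round(float(l[3]-l[2]*sl),1), 'slope deg',round(np.rad2deg(np.arctan(sl)),2),'resid',np.std(out[:,1]-(l[3]+(out[:,0]-l[2])*sl)).round(2)
    print(n,'front x=-135',edge(np.arange(-.15,-.115,.0005),.012,np.arange(-.085,.086,.005),0))
    print(n,'stop x=118',edge(np.arange(.105,.128,.0005),.012 if n=='top' else .012,np.arange(-.06,.061,.005),0))
    print(n,'right side y=-95 (front)',edge(np.arange(-.11,-.08,.0005),.012,np.arange(-.125,-.09,.003),1))
    print(n,'left side y=95 (front)',edge(np.arange(.08,.11,.0005),.012,np.arange(-.125,-.09,.003),1))
    print(n,'rail- base y=-78 (z.012)',edge(np.arange(-.09,-.065,.0005),.012,np.arange(0,.105,.004),1))
    print(n,'rail+ base y=78',edge(np.arange(.065,.09,.0005),.012,np.arange(.03,.105,.004),1))
    print(n,'rail- top y=-78 (z.028)',edge(np.arange(-.09,-.065,.0005),.028,np.arange(0,.105,.004),1))
```

```text
top front x=-135 (-132.9, 'slope deg', np.float32(0.03), 'resid', np.float64(2.02))
top stop x=118 (120.5, 'slope deg', np.float32(0.02), 'resid', np.float64(0.42))
top right side y=-95 (front) (-101.7, 'slope deg', np.float32(-4.38), 'resid', np.float64(1.34))
top left side y=95 (front) (104.2, 'slope deg', np.float32(5.56), 'resid', np.float64(3.39))
top rail- base y=-78 (z.012) (-86.2, 'slope deg', np.float32(-0.34), 'resid', np.float64(3.55))
top rail+ base y=78 (78.8, 'slope deg', np.float32(0.07), 'resid', np.float64(4.22))
top rail- top y=-78 (z.028) (-85.6, 'slope deg', np.float32(-0.3), 'resid', np.float64(3.94))
side front x=-135 (-133.8, 'slope deg', np.float32(0.21), 'resid', np.float64(2.03))
side stop x=118 (121.0, 'slope deg', np.float32(0.03), 'resid', np.float64(0.32))
side right side y=-95 (front) (-94.7, 'slope deg', np.float32(-0.09), 'resid', np.float64(3.06))
side left side y=95 (front) (130.3, 'slope deg', np.float32(19.79), 'resid', np.float64(3.98))
side rail- base y=-78 (z.012) (-83.8, 'slope deg', np.float32(-0.07), 'resid', np.float64(4.1))
side rail+ base y=78 (80.7, 'slope deg', np.float32(-0.42), 'resid', np.float64(0.25))
side rail- top y=-78 (z.028) (-78.0, 'slope deg', np.float32(-0.02), 'resid', np.float64(0.29))
```

```bash
cat > mv.py <<'E'
from h import *
DO=np.array([.5427,.0245]); DY=-10.2
def st():
    s=arm.observe(); R=np.array(s['ee_rot']); p=np.array(s['position'])
    print('t',round(s['time_s'],2),'p',p.round(4),'yaw',np.rad2deg(np.arctan2(R[1,0],R[0,0])).round(2),'tilt',R[2].round(4),'F',np.round(s['contact_force'],1),'open',round(s['opening'],4)); return p,R
def go(target,yaw):
    p,R=st(); d=(np.array(target)-p)@R*100
    y=np.rad2deg(np.arctan2(R[1,0],R[0,0])); print('tool shift cm',d.round(2),'turn',round(-(yaw-y),2))
def dock(x,y,z):
    a=np.deg2rad(DY); return [DO[0]+x*np.cos(a)-y*np.sin(a),DO[1]+x*np.sin(a)+y*np.cos(a),z]
E
python3 - <<'E'
from m import *; from mv import *
for n in('top','side'):
    p=cloud(np.load(n+'.npz')).reshape(-1,3)
    a=np.array([.236,.685]);b=np.array([.468,.327]);t=np.clip(((p[:,:2]-a)@(b-a))/((b-a)@(b-a)),0,1)
    d=np.linalg.norm(p[:,:2]-(a+t[:,None]*(b-a)),axis=1); s=(d<.12)&(p[:,2]<.9)&(p[:,2]>.03)
    q=p[s]; print(n,len(q),q[:,2].max() if len(q) else 0, q[q[:,2]>.07].min(0) if (q[:,2]>.07).any() else '')
go([.468,.3268,.12],62.8)
E
```

```text
top 1734 0.11306695918520793 [0.38871915 0.54241275 0.07017578]
side 4128 0.11347595417765588 [0.29847277 0.54107738 0.0700112 ]
t 0.1 p [0.2359 0.6847 0.2302] yaw 70.99 tilt [-2.1e-03 -1.0e+00 -1.0e-04] F [-0.3 -0.5  0.3] open 0.0854
tool shift cm [-26.26  11.08 -33.6 ] turn 8.19
```

Emit:
{"api": "apply_moves", "payload": {
  "linear": [
    [-2.2, 0, -2.8],
    [-2.2, 0, -2.8],
    [-2.2, 0, -2.8],
    [-2.2, 0, -2.8],
    [-2.2, 0, -2.8],
    [-2.2, 0, -2.8],
    [-2.2, 0, -2.8],
    [-2.2, 0, -2.8],
    [-2.2, 0, -2.8],
    [-2.2, 0, -2.8],
    [-2.0, 0, -2.8],
    [0, 0, 0]
  ],
  "turn": [0, 0, 0, 0, 0, 0, 0, 0, 0, 0, 0, 0],
  "grip": [0, 0, 0, 0, 0, 0, 0, 0, 0, 0, 0, 0],
  "squeeze": 40
}}

```text
time_s: 1.3
position: [0.4528, 0.3519, 0.2311]
ee_rot: [[0.335, 0.001, -0.942], [0.942, -0.004, 0.335], [-0.003, -1.0, -0.003]]
contact_force: [0.2, 0.3, 0.8]
opening: 0.0854
```

```bash
python3 -c "
from mv import *
go([.468,.3268,.12],62.8)"
```

```text
t 1.3 p [0.4528 0.3519 0.2311] yaw 70.45 tilt [-0.0032 -1.     -0.0026] F [0.2 0.3 0.8] open 0.0854
tool shift cm [-1.82 11.12 -2.24] turn 7.65
```

Emit:
{"api": "apply_moves", "payload": {
  "linear": [
    [0, 0, 0],
    [0, 2.5, 0],
    [0, 2.5, 0],
    [0, 2.5, 0],
    [0, 0, 0]
  ],
  "turn": [4, 3.6, 0, 0, 0],
  "grip": [0, 0, 0, 0, 0]
}}

```text
time_s: 1.8
position: [0.4465, 0.357, 0.1531]
ee_rot: [[0.447, -0.006, -0.895], [0.894, -0.005, 0.447], [-0.007, -1.0, 0.003]]
contact_force: [-0.1, -1.0, 0.3]
opening: 0.0852
```

```bash
python3 -c "
from mv import *
go([.468,.3268,.12],62.8)"
```

```text
t 1.8 p [0.4465 0.357  0.1531] yaw 63.45 tilt [-0.0069 -1.      0.003 ] F [-0.1 -1.   0.3] open 0.0852
tool shift cm [-1.72  3.31 -3.28] turn 0.65
```

Emit:
{"api": "apply_moves", "payload": {
  "linear": [
    [-0.8, 1.5, -1.6],
    [-0.9, 1.8, -1.7],
    [0, 0, 0],
    [0, 0, 0]
  ],
  "turn": [0.6, 0, 0, 0],
  "grip": [0, 0, 0, 0]
}}

```text
time_s: 2.2
position: [0.4711, 0.3285, 0.124]
ee_rot: [[0.458, 0.0, -0.889], [0.889, 0.001, 0.458], [0.001, -1.0, 0.0]]
contact_force: [-0.1, 0.6, -0.8]
opening: 0.0857
```

```bash
python3 -c "
from mv import *
go([.468,.3268,.12],62.8)
for n in('top','side'): 
  c=cap(n,'pics/%s1.png'%n)
t=np.load('top.npz')['img'][180:330,70:230]; s=np.load('side.npz')['img'][80:260,110:290]
f=lambda i:np.clip(cv2.resize(cv2.cvtColor(i,cv2.COLOR_RGB2BGR),(400,400)).astype(float)*2.2,0,255)
cv2.imwrite('pics/g1.png',np.hstack([f(t),f(s)]))
"
```

```text
t 2.2 p [0.4711 0.3285 0.124 ] yaw 62.74 tilt [ 6.e-04 -1.e+00  1.e-04] F [-0.1  0.6 -0.8] open 0.0857
tool shift cm [-0.3  0.4  0.2] turn -0.06[ WARN:0@2.621] global loadsave.cpp:1063 imwrite_ Unsupported depth image for selected encoder is fallbacked to CV_8U.
```

View pics/g1.png

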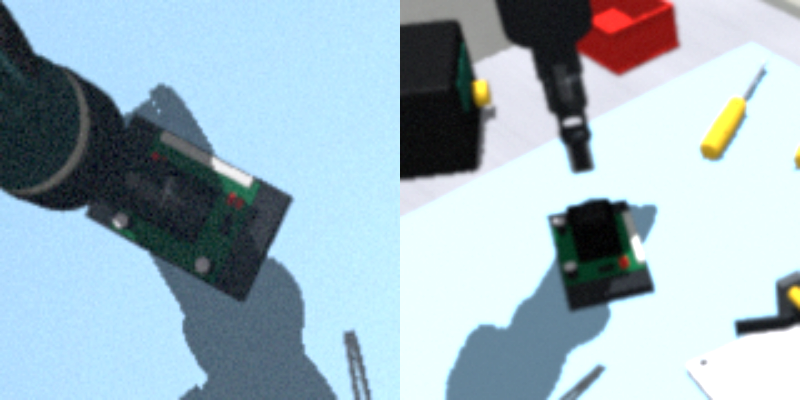

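The gripper stands above the block, outside the board's outline in the top view (parallax) and directly over it in the side view. Next it goes down.

Emit:
{"api": "apply_moves", "payload": {
  "linear": [
    [-0.3, 1.4, 0.2],
    [0, 2.0, 0],
    [0, 2.0, 0],
    [0, 2.0, 0],
    [0, 0, 0],
    [0, 0, 0]
  ],
  "turn": [0, 0, 0, 0, 0, 0],
  "grip": [0, 0, 0, 0, 0, 0]
}}

```text
time_s: 2.9
position: [0.4677, 0.3276, 0.0501]
ee_rot: [[0.456, 0.0, -0.89], [0.89, 0.001, 0.456], [0.001, -1.0, 0.0]]
contact_force: [-0.2, 0.3, -0.7]
opening: 0.0853
```

```bash
python3 -c "
from mv import *
go([.468,.3268,.025],62.8)"
```

```text
t 2.9 p [0.4677 0.3276 0.0501] yaw 62.86 tilt [ 1.1e-03 -1.0e+00  1.0e-04] F [-0.2  0.3 -0.7] open 0.0853
tool shift cm [-0.06  2.51 -0.07] turn 0.06
```

Emit:
{"api": "apply_moves", "payload": {
  "linear": [
    [0, 1.3, 0],
    [0, 1.2, 0],
    [0, 0, 0],
    [0, 0, 0],
    [0, 0, 0],
    [0, 0, 0],
    [0, 0, 0],
    [0, 0, 0],
    [0, 0, 0],
    [0, 0, 0]
  ],
  "turn": [0, 0, 0, 0, 0, 0, 0, 0, 0, 0],
  "grip": [0, 0, 0, 0.3, 0.6, 1, 1, 1, 1, 1],
  "squeeze": 50
}}

```text
time_s: 3.9
position: [0.4683, 0.3267, 0.0248]
ee_rot: [[0.457, 0.001, -0.889], [0.889, 0.001, 0.457], [0.001, -1.0, -0.001]]
contact_force: [0.2, -0.6, 4.1]
opening: 0.0391
```

```bash
python3 -c "
from mv import *
go([.468,.3268,.085],62.8)"
```

```text
t 3.9 p [0.4683 0.3267 0.0248] yaw 62.79 tilt [ 1.2e-03 -1.0e+00 -6.0e-04] F [ 0.2 -0.6  4.1] open 0.0391
tool shift cm [-0.   -6.02  0.03] turn -0.01
```

Emit:
{"api": "apply_moves", "payload": {
  "linear": [
    [0, -1.0, 0],
    [0, -2.0, 0],
    [0, -2.0, 0],
    [0, -2.0, 0],
    [0, 0, 0],
    [0, 0, 0]
  ],
  "turn": [0, 0, 0, 0, 0, 0],
  "grip": [1, 1, 1, 1, 1, 1]
}}

```text
time_s: 4.5
position: [0.467, 0.326, 0.094]
ee_rot: [[0.457, -0.001, -0.889], [0.889, -0.001, 0.457], [-0.001, -1.0, 0.0]]
contact_force: [0.3, -0.1, -4.8]
opening: 0.0393
```

```bash
python3 -c "
from mv import *
go(dock(-.088,0,.095),79.8)
for n in('top','side'): 
  c=cap(n,'pics/%s2.png'%n)
t=np.load('top.npz')['img'][180:330,70:230]; s=np.load('side.npz')['img'][80:260,110:290]
f=lambda i:np.clip(cv2.resize(cv2.cvtColor(i,cv2.COLOR_RGB2BGR),(400,400)).astype(float)*2.2,0,255).astype(np.uint8)
cv2.imwrite('pics/g2.png',np.hstack([f(t),f(s)]))
"
```

```text
t 4.5 p [0.467 0.326 0.094] yaw 62.8 tilt [-9.e-04 -1.e+00  5.e-04] F [ 0.3 -0.1 -4.8] open 0.0393
tool shift cm [-25.93  -0.08 -12.09] turn -17.0
```

View pics/g2.png

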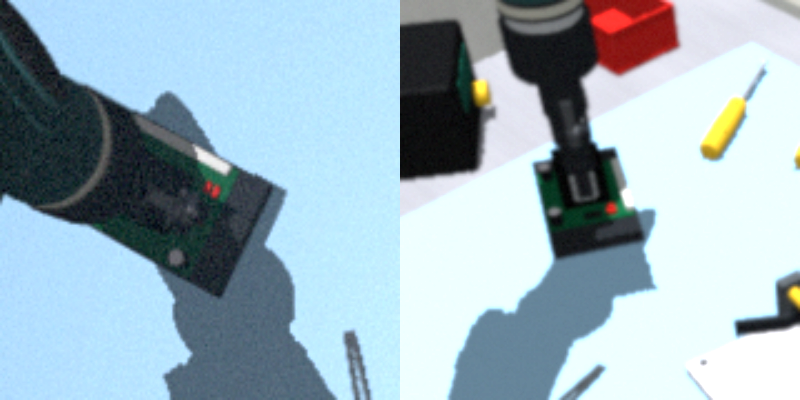

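The board is lifted and level, held by the block, and the gripper force reads about 4 N of weight.

Emit:
{"api": "apply_moves", "payload": {
  "linear": [
    [-2, 0, -1],
    [-3, 0, -1.5],
    [-3, 0, -1.5],
    [-3, 0, -1.5],
    [-3, 0, -1.5],
    [-1.5, 0, -0.5],
    [0, 0, 0],
    [0, 0, 0],
    [0, 0, 0],
    [0, 0, 0]
  ],
  "turn": [0, 0, 0, 0, 0, 0, -4, -6, -5, -2],
  "grip": [1, 1, 1, 1, 1, 1, 1, 1, 1, 1]
}}

```text
time_s: 5.6
position: [0.4632, 0.1547, 0.0937]
ee_rot: [[0.175, -0.001, -0.985], [0.985, 0.0, 0.175], [-0.0, -1.0, 0.001]]
contact_force: [-0.2, -0.3, -4.0]
opening: 0.0392
```

```bash
python3 -c "
from mv import *
go(dock(-.088,0,.095),79.8)"
```

```text
t 5.6 p [0.4632 0.1547 0.0937] yaw 79.92 tilt [-0.     -1.      0.0013] F [-0.2 -0.3 -4. ] open 0.0392
tool shift cm [-11.41  -0.14  -1.31] turn 0.12
```

Emit:
{"api": "apply_moves", "payload": {
  "linear": [
    [-2, 0, -0.3],
    [-3, 0, -0.3],
    [-3, 0, -0.4],
    [-2.4, 0, -0.3],
    [-1, 0, 0],
    [0, 0, 0],
    [0, 0, 0],
    [0, 0, 0]
  ],
  "turn": [0, 0, 0, 0, 0, 0, 0, 0],
  "grip": [1, 1, 1, 1, 1, 1, 1, 1]
}}

```text
time_s: 6.4
position: [0.4567, 0.0416, 0.0943]
ee_rot: [[0.175, 0.001, -0.985], [0.985, 0.001, 0.175], [0.001, -1.0, -0.001]]
contact_force: [-0.4, 0.5, -4.6]
opening: 0.0392
```

```bash
cat > look.py <<'E'
import sys
from m import *; from mv import *
k=sys.argv[1]; x,y,z=map(float,sys.argv[2:5]) # dock frame target
go(dock(x,y,z),79.8)
for n in('top','side'): cap(n,'pics/%s%s.png'%(n,k))
t=np.load('top.npz')['img'][130:310,210:390]; s=np.load('side.npz')['img'][160:320,230:420]
f=lambda i:np.clip(cv2.resize(cv2.cvtColor(i,cv2.COLOR_RGB2BGR),(400,int(400*i.shape[0]/i.shape[1])),interpolation=cv2.INTER_CUBIC).astype(float)*2.2,0,255).astype(np.uint8)
a,b=f(t),f(s); b=cv2.copyMakeBorder(b,0,a.shape[0]-b.shape[0],0,0,cv2.BORDER_CONSTANT)
cv2.imwrite('pics/g%s.png'%k,np.hstack([a,b]))
E
python3 look.py 3 -.088 0 .037
```

```text
t 6.4 p [0.4567 0.0416 0.0943] yaw 79.94 tilt [ 1.3e-03 -1.0e+00 -5.0e-04] F [-0.4  0.5 -4.6] open 0.0392
tool shift cm [-0.17  5.73  0.04] turn 0.14
```

View pics/g3.png

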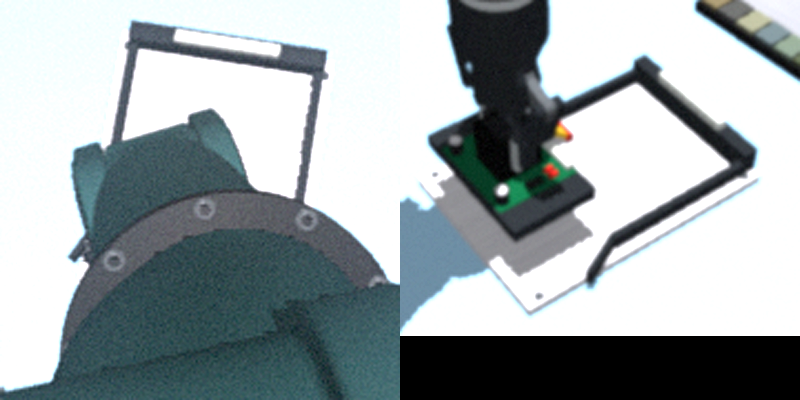

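Side view: the board is over the entry, level, with its strip toward the stop. The arm blocks the top view. Next I'll lower it to just above the bed and check its pose from the side.

Emit:
{"api": "apply_moves", "payload": {
  "linear": [
    [-0.2, 1.2, 0],
    [0, 1.5, 0],
    [0, 1.2, 0],
    [0, 1.0, 0],
    [0, 0.4, 0],
    [0, 0, 0],
    [0, 0, 0]
  ],
  "turn": [0, 0, 0, 0, 0, 0, 0],
  "grip": [1, 1, 1, 1, 1, 1, 1]
}}

```text
time_s: 7.2
position: [0.456, 0.0379, 0.0414]
ee_rot: [[0.177, 0.0, -0.984], [0.984, 0.0, 0.177], [0.0, -1.0, -0.0]]
contact_force: [-0.2, -0.5, -4.7]
opening: 0.0397
```

```bash
cat > bp.py <<'E'
from m import *; from mv import *
c=np.load('side.npz'); p=cloud(c); img=c['img'].astype(int); a=np.deg2rad(-10.2); ex=np.array([np.cos(a),np.sin(a)]); ey=np.array([-ex[1],ex[0]])
q=np.stack([(p[...,:2]-DO)@ex,(p[...,:2]-DO)@ey,p[...,2]],-1)
near=(q[...,0]>-.16)&(q[...,0]<.117)&(abs(q[...,1])<.076)
up=near&(q[...,2]>.0215)&(q[...,2]<.036)&(img.max(2)<75)
m=cv2.morphologyEx(up.astype(np.uint8),cv2.MORPH_OPEN,np.ones((2,2)))>0
print('carrier in dock frame',rect(q[m]),'z',np.percentile(q[...,2][m],[5,50,95]).round(4), 'x',np.percentile(q[...,0][m],[1,99]).round(4),'y',np.percentile(q[...,1][m],[1,99]).round(4))
y=(abs(q[...,0])<.05)&(abs(q[...,1]-.06)<.03)&(img[...,0]>70)&(img[...,0]-img[...,2]>45)
if y.any(): print('yellow/red n',y.sum(),q[y].min(0).round(3),q[y].max(0).round(3))
E
python3 look.py 4 -.088 0 .0368; python3 bp.py
```

```text
t 7.2 p [0.456  0.0379 0.0414] yaw 79.8 tilt [ 1.e-04 -1.e+00 -3.e-04] F [-0.2 -0.5 -4.7] open 0.0397
tool shift cm [0.22 0.46 0.03] turn -0.0
carrier in dock frame (array([-200.4, -161.8]), array([733.2, 218.8]), 44.87) z [0.0226 0.0307 0.034 ] x [-0.1299 -0.0188] y [-0.0727  0.0622]
yellow/red n 78 [-0.018  0.045  0.017] [0.015 0.077 0.05 ]
```

View pics/g4.png

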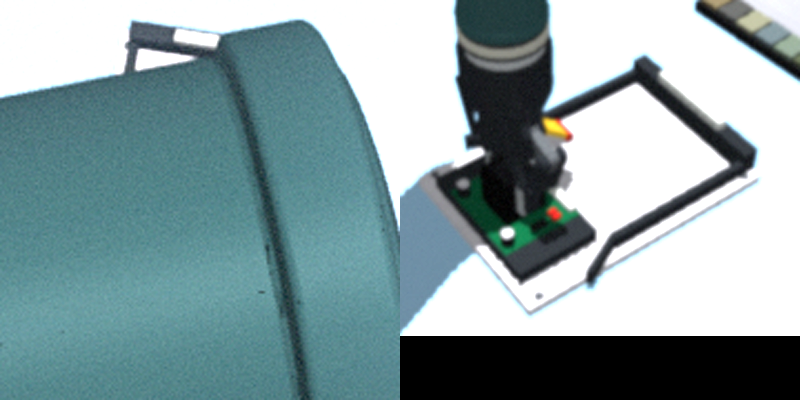

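Side view: the board hovers over the bed. Its right edge is at dock y −72.7 and its rear at x −130, so it is about 2 mm off centre in y, which agrees with the robot's reading. I'll correct that and set it down.

Emit:
{"api": "apply_moves", "payload": {
  "linear": [
    [0.2, 0, 0],
    [0, 0.2, 0],
    [0, 0.2, 0],
    [0, 0.05, 0],
    [0, 0, 0],
    [0, 0, 0]
  ],
  "turn": [0, 0, 0, 0, 0, 0],
  "grip": [1, 1, 1, 1, 1, 1]
}}

```text
time_s: 7.9
position: [0.4562, 0.0398, 0.0368]
ee_rot: [[0.177, 0.0, -0.984], [0.984, 0.0, 0.177], [0.0, -1.0, -0.0]]
contact_force: [-0.2, 0.4, -3.2]
opening: 0.0393
```

```bash
python3 -c "
from mv import *
go(dock(-.044,0,.0368),79.8)"
```

```text
t 7.9 p [0.4562 0.0398 0.0368] yaw 79.8 tilt [ 1.e-04 -1.e+00 -0.e+00] F [-0.2  0.4 -3.2] open 0.0393
tool shift cm [ 0.03  0.   -4.39] turn -0.0
```

Emit:
{"api": "apply_moves", "payload": {
  "linear": [
    [0, 0.07, 0],
    [0, 0, 0],
    [0, 0, 0]
  ],
  "turn": [0, 0, 0],
  "grip": [1, 1, 1]
}}

```text
time_s: 8.2
position: [0.4561, 0.0397, 0.0368]
ee_rot: [[0.177, 0.0, -0.984], [0.984, -0.0, 0.177], [0.0, -1.0, -0.0]]
contact_force: [-1.8, 0.1, 5.0]
opening: 0.0393
```

The board is on the bed: the force went from −4.7 N to +5 N. Now I'll slide it toward the catch.

Emit:
{"api": "apply_moves", "payload": {
  "linear": [
    [0, 0, -0.5],
    [0, 0, -1.0],
    [0, 0, -1.0],
    [0, 0, -1.0],
    [0, 0, -0.5],
    [0, 0, 0],
    [0, 0, 0]
  ],
  "turn": [0, 0, 0, 0, 0, 0, 0],
  "grip": [1, 1, 1, 1, 1, 1, 1]
}}

```text
time_s: 8.9
position: [0.4953, 0.0325, 0.0368]
ee_rot: [[0.177, -0.0, -0.984], [0.984, -0.0, 0.177], [-0.0, -1.0, 0.0]]
contact_force: [-2.6, -0.7, 5.7]
opening: 0.0395
```

```bash
python3 look.py 5 .0 0 .0368; python3 bp.py
```

```text
t 8.9 p [0.4953 0.0325 0.0368] yaw 79.81 tilt [-2.e-04 -1.e+00  1.e-04] F [-2.6 -0.7  5.7] open 0.0395
tool shift cm [ 0.05 -0.   -4.81] turn 0.01
carrier in dock frame (array([-180.7, -165.7]), array([746.8, 217.4]), 42.44) z [0.0222 0.0261 0.0314] x [-0.0903  0.1156] y [-0.0711  0.064 ]
```

View pics/g5.png

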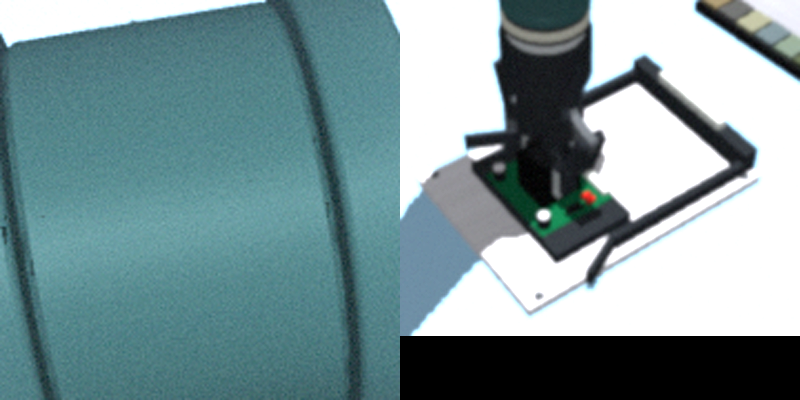

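The board's leading corner is at the guide mouth and its right edge is 7 mm from the rail. The gripper hides the catch from both cameras. I'll keep sliding slowly and watch the force.

Emit:
{"api": "apply_moves", "payload": {
  "linear": [
    [0.05, 0, -0.5],
    [0, 0, -0.6],
    [0, 0, -0.7],
    [0, 0, -0.7],
    [0, 0, -0.7],
    [0, 0, -0.7],
    [0, 0, -0.6],
    [0, 0, -0.3],
    [0, 0, 0],
    [0, 0, 0]
  ],
  "turn": [0, 0, 0, 0, 0, 0, 0, 0, 0, 0],
  "grip": [1, 1, 1, 1, 1, 1, 1, 1, 1, 1]
}}

```text
time_s: 10.0
position: [0.5416, 0.0247, 0.0368]
ee_rot: [[0.177, -0.002, -0.984], [0.984, -0.0, 0.177], [-0.001, -1.0, 0.002]]
contact_force: [-3.7, 0.2, 8.0]
opening: 0.0393
```

```bash
python3 look.py 6 .074 0 .0368; python3 bp.py
```

```text
t 10.0 p [0.5416 0.0247 0.0368] yaw 79.82 tilt [-5.0e-04 -1.0e+00  1.9e-03] F [-3.7  0.2  8. ] open 0.0393
tool shift cm [-0.   -0.02 -7.51] turn 0.02
carrier in dock frame (array([-173.4, -181.9]), array([733.6, 191.9]), 41.79) z [0.0218 0.026  0.0304] x [-0.0435  0.1166] y [-0.0705  0.0625]
yellow/red n 146 [-0.029  0.046  0.035] [0.009 0.087 0.055]
```

View pics/g6.png

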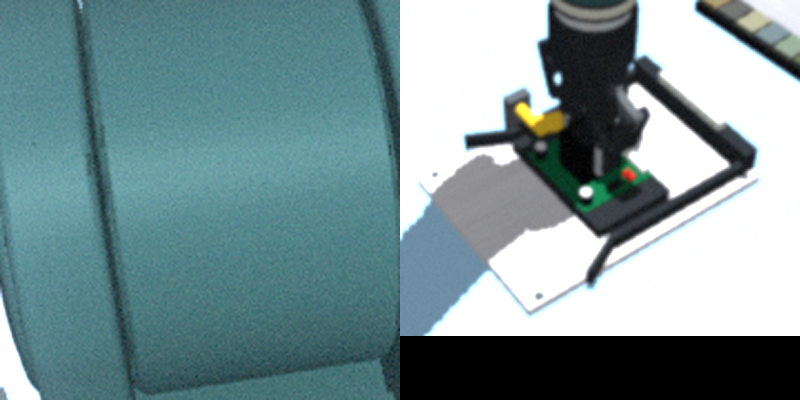

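The yellow catch now rides on the board: its lowest visible point is at z 35 mm, up from 17. I'll keep going.

Emit:
{"api": "apply_moves", "payload": {
  "linear": [
    [0, -0.02, -0.5],
    [0, 0, -0.7],
    [0, 0, -0.7],
    [0, 0, -0.7],
    [0, 0, -0.7],
    [0, 0, -0.7],
    [0, 0, -0.7],
    [0, 0, -0.7],
    [0, 0, -0.7],
    [0, 0, -0.4],
    [0, 0, 0],
    [0, 0, 0]
  ],
  "turn": [0, 0, 0, 0, 0, 0, 0, 0, 0, 0, 0, 0],
  "grip": [1, 1, 1, 1, 1, 1, 1, 1, 1, 1, 1, 1]
}}

```text
time_s: 11.3
position: [0.6068, 0.0131, 0.0368]
ee_rot: [[0.177, 0.0, -0.984], [0.984, 0.0, 0.177], [0.0, -1.0, -0.0]]
contact_force: [-3.2, 0.6, 5.4]
opening: 0.0394
```

```bash
python3 look.py 7 .074 0 .0368; python3 bp.py
```

```text
t 11.3 p [0.6068 0.0131 0.0368] yaw 79.79 tilt [ 0.e+00 -1.e+00 -1.e-04] F [-3.2  0.6  5.4] open 0.0394
tool shift cm [-0.02  0.   -0.89] turn -0.01
carrier in dock frame (array([-110.7, -244.2]), array([727.5, 157.3]), 55.18) z [0.0215 0.026  0.0317] x [0.0058 0.1065] y [-0.0706  0.0645]
yellow/red n 174 [-0.028  0.045  0.015] [0.016 0.087 0.055]
```

View pics/g7.png

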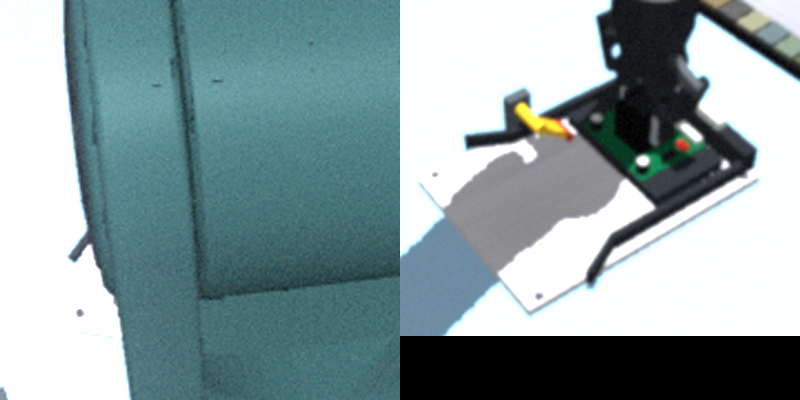

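The catch has dropped behind the board: its low point is back at z 15 mm, and the board is at about x 65. I'll push it a few millimetres further for margin and then release.

Emit:
{"api": "apply_moves", "payload": {
  "linear": [
    [0, 0, -0.3],
    [0, 0, -0.3],
    [0, -0.03, 0],
    [0, -0.03, 0],
    [0, 0, 0],
    [0, 0, 0],
    [0, 0, 0],
    [0, 0, 0],
    [0, 0, 0],
    [0, 0, 0]
  ],
  "turn": [0, 0, 0, 0, 0, 0, 0, 0, 0, 0],
  "grip": [1, 1, 1, 1, 1, 1, 1, 1, 1, 1]
}}

```text
time_s: 12.4
position: [0.6127, 0.0121, 0.0368]
ee_rot: [[0.177, 0.0, -0.984], [0.984, 0.0, 0.177], [0.0, -1.0, -0.0]]
contact_force: [-3.2, 0.5, 3.1]
opening: 0.0392
```

```bash
python3 -c "
from mv import *
go(dock(.072,0,.0368),79.8)"
```

```text
t 12.4 p [0.6127 0.0121 0.0368] yaw 79.79 tilt [ 1.e-04 -1.e+00 -1.e-04] F [-3.2  0.5  3.1] open 0.0392
tool shift cm [-0.02  0.   -0.09] turn -0.01
```

Emit:
{"api": "apply_moves", "payload": {
  "linear": [
    [0, 0, 0],
    [0, 0, 0],
    [0, 0, 0],
    [0, 0, 0],
    [0, 0, 0],
    [0, 0, 0],
    [0, -0.5, 0],
    [0, -1.5, 0],
    [0, -2, 0],
    [0, -3, 0],
    [0, -3, 0],
    [0, 0, 0]
  ],
  "turn": [0, 0, 0, 0, 0, 0, 0, 0, 0, 0, 0, 0],
  "grip": [0.45, 0.35, 0.3, 0.3, 0.3, 0.3, 0.3, 0.3, 0.3, 0.3, 0.3, 0.3]
}}

```text
time_s: 13.6
position: [0.6163, 0.0123, 0.1424]
ee_rot: [[0.177, 0.01, -0.984], [0.984, 0.001, 0.177], [0.002, -1.0, -0.01]]
contact_force: [1.0, -1.3, 0.2]
opening: 0.0595
```

```bash
python3 look.py 8 .074 0 .0368; python3 bp.py
```

```text
t 13.6 p [0.6163 0.0123 0.1424] yaw 79.78 tilt [ 0.0025 -1.     -0.0096] F [ 1.  -1.3  0.2] open 0.0595
tool shift cm [-0.13 10.56  0.16] turn -0.02
carrier in dock frame (array([-103.2, -239.8]), array([743.3, 164.6]), 55.18) z [0.0215 0.026  0.0322] x [0.0073 0.1114] y [-0.0705  0.0652]
yellow/red n 175 [-0.028  0.045  0.015] [0.015 0.087 0.054]
```

View pics/g8.png

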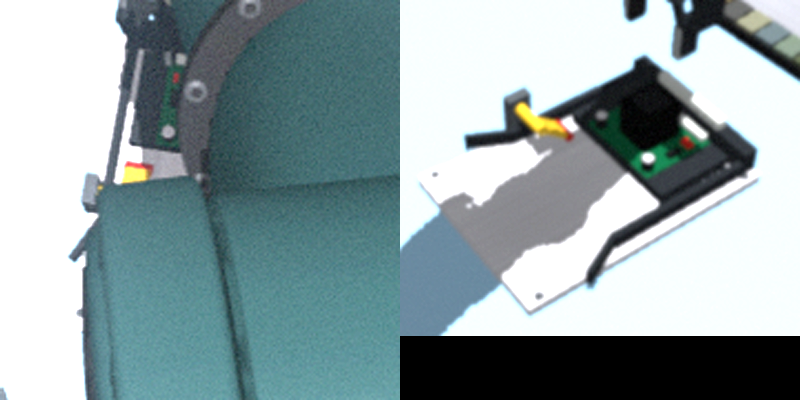

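The gripper is clear, the board is in the dock, and the red roller is down behind its rear edge with a gap. I'll back off so the top camera can check too.

Emit:
{"api": "apply_moves", "payload": {
  "linear": [
    [0, -2, 0],
    [0, -3, 0],
    [2, -1, 0],
    [3, 0, 0],
    [3, 0, 0],
    [3, 0, 0],
    [3, 0, 0],
    [3, 0, 0],
    [3, 0, 0],
    [3, 0, 0],
    [2, 0, 0],
    [0, 0, 0]
  ],
  "turn": [0, 0, 0, 0, 0, 0, 0, 0, 0, 0, 0, 0],
  "grip": [0.3, 0.3, 0.3, 0.3, 0.3, 0.3, 0.3, 0.3, 0.3, 0.3, 0.3, 0.3]
}}

```text
time_s: 14.9
position: [0.6559, 0.2627, 0.196]
ee_rot: [[0.172, -0.002, -0.985], [0.985, 0.002, 0.172], [0.002, -1.0, 0.002]]
contact_force: [-0.4, 0.8, -0.1]
opening: 0.0598
```

```bash
python3 look.py 9 .074 0 .0368; sed -i "s/^c=np.load('side.npz')/import sys; c=np.load(sys.argv[1]+'.npz')/" bp.py; python3 bp.py side; python3 bp.py top
python3 - <<'E'
from m import *
for n in('top','side'):
    p=cloud(np.load(n+'.npz')); near=np.hypot(p[...,0]-.489,p[...,1]+.3275)<.12
    print(n,'other',rect(p[near&(p[...,2]>.011)&(p[...,2]<.017)]))
E
```

```text
t 14.9 p [0.6559 0.2627 0.196 ] yaw 80.1 tilt [ 0.0019 -1.      0.0019] F [-0.4  0.8 -0.1] open 0.0598
tool shift cm [-25.48  15.87  -0.37] turn 0.3
carrier in dock frame (array([-101.2, -239.8]), array([749.5, 149.5]), 53.77) z [0.0222 0.026  0.0318] x [0.0283 0.116 ] y [-0.0708  0.0655]
yellow/red n 184 [-0.028  0.044  0.017] [0.015 0.087 0.055]
carrier in dock frame (array([-44.8,  -2.9]), array([322.9, 138.7]), 0.45) z [0.0219 0.0269 0.0311] x [0.0293 0.1103] y [-0.0703  0.066 ]
yellow/red n 269 [-0.027  0.046  0.013] [0.014 0.085 0.056]
top other (array([ 489.4, -327.5]), array([ 84.7, 140.8]), 15.74)
side other (array([ 488.7, -326.6]), array([ 87.5, 140.5]), 15.8)
```

View pics/g9.png

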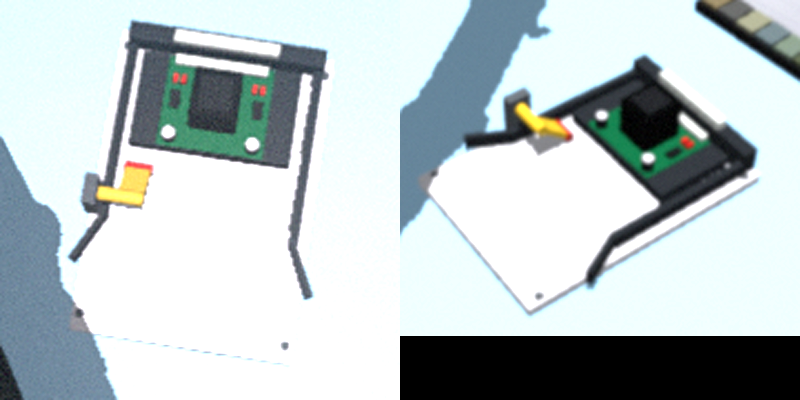

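Both views show the board seated square between the rails, its strip toward the stop. Its rear edge is at dock x ≈ 29 mm, so its centre is at about 71. The catch is down behind it, and the other board hasn't moved.

```bash
python3 -c "
from cell import arm
print(arm.sign_off())"
```

```text
the job is handed in; nothing more can be done
None
```

The transformer board is loaded in the dock and the job is handed in. I gripped it by the block, set it flat on the open front end with the white strip leading, and slid it in. Its own edge lifted the yellow catch, which dropped behind it. I then released the board and moved the arm clear, at about 15 s.

**Last checks, both cameras:**
- **Board position:** its rear edge is at dock x ≈ 28–29 mm, so its centre is at about 71 mm, past the 62 mm needed and about 5 mm short of the back stop. It lies flat on the bed and square between the rails.
- **Catch:** its lowest visible point is at z 13–17 mm, the same as before loading. It read 35 mm while riding on the board.
- **Other board:** it is within 1 mm and 0.1° of where it started.
- **Forces:** wrist force read at most about 9 N at the end of each move, and the robot is touching nothing.

**Where checks fell short:**
- The arm blocked the top camera during the slide, and neither camera showed the catch at the moment the board met it. I saw it only in the side view, once raised and then dropped.
- The automatic rectangle fit to the board in the dock was spoiled by stray depth points, so I used its edge positions instead.
- The dock's angle differed by about 1° between the first fits, and I settled it at −10.2° from the bed and stop edges.

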